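# Jog the dough sheeter's rollers for cleaning

## Task

Make the bench dough sheeter ready for wiping its rollers: lift the clear roller guard (black tongue at its front edge) all the way back until it leans on its stop by itself and let go of it, and only then turn the black jog dial clockwise past its first two clicks to the third (orange dot). The dial springs back when released, so finish while still holding it at the third click, with the guard left open. Do not press the red stop button or turn the roller-gap wheel, and leave the flour dredger, dough scraper and cutter ring where they are.

Things in the scene. Friction and masses are not known exactly. Their poses are not given: they have to be found in the camera images.
- sheeter: Bench dough sheeter, steel and white, 240 deep x 385 wide x 165 mm high, fixed. Origin: centre of its underside; x points from its front to its back (away from the robot at yaw 0), y to its left, z up. Rollers under the clear guard at y = -105 to 105 mm; white motor housing at y = -105 to -255 mm, flat top at z = 165 mm, carries the black dial and, 98 mm behind it, the red stop button.
- guard (a joint): Opening angle of the clear roller guard (rad): 0 closed and level, 1.57 upright, 1.85 leaning back on its rubber stops. About 0.3 kg, free hinge: let go before upright it falls shut, well past upright it falls back onto its stops.
- guard_hinge (a point): Middle of the guard's hinge line, 85 mm behind the middle of the sheeter and 167 mm above the counter; the hinge line runs along the sheeter's y axis. Axes as sheeter.
- guard_grip (a point): Middle of the black tongue at the guard's front edge, 162 mm from the hinge line, in the guard's plane (straight to the sheeter's front when closed). Tongue 26 mm wide along the hinge line (grip across this), 12 mm thick, standing free from 130 to 178 mm from the hinge. Guard 198 mm wide, 4 mm thick. Closed, 50 mm are free below the tongue. Axes turn with the guard.
- dial (a joint): Turn of the jog dial (rad), growing clockwise seen from above: 0 = rest, clicks at 0.35, 0.70 and 1.05 (third click), end stop at 1.12. A spring always turns it back to 0: about 0.08 N m at rest, 0.16 N m at the third click, and each click adds or takes up to 0.05 N m.
- dial_grip (a point): On the dial's upright axis, 32 mm above the motor housing (197 above the counter), 40 mm in front of the sheeter's middle, 185 to its right. Black disc 64 mm across, 8 thick, with an upright wing 58 long, 14 wide, 34 high (from 23 below to 11 above this point) along this point's x. At rest x is the sheeter's x; the white pointer is at its +x end. Dots mark rest and 3 clicks, the third orange.
- stop_button (a joint): Travel of the red mushroom stop button (m): 0 = up, 0.006 = fully pressed. To be left alone.
- stop_button_top (a point): Top of the red stop button, 38 mm across.
- gap_wheel_peg (a point): Red crank peg, 10 mm thick, on the black 56 mm roller-gap handwheel on the outside of the sheeter's left side plate, 62 mm above the counter. To be left alone.
- dredger_mid (a point): Half-way up the steel flour dredger, 69 mm across and 116 mm high. Bystander.
- scraper_mid (a point): Middle of the dough scraper lying on the counter, about 90 x 116 x 20 mm, with a blue handle. Bystander.
- cutter_mid (a point): Centre of the steel cutter ring, 80 mm across and 45 mm high. Bystander.

How it is judged (in metres and radians):
On the way, in this order (a step that is already met when the one before it is completed fails the run):
1. the guard is open on its stop, and let go, with the dial still at rest (value of joint guard above 1.78 rad and contact force between guard and the arm below 0.2 N and contact force between guard and the fingers below 0.2 N and value of joint dial below 0.2 rad), for 0.2 s.
2. the dial is held at its third click (value of joint dial above 0.95 rad and contact force between dial and the fingers above 0.5 N), for 0.5 s.
At the end, for the whole second after the job is handed in: Fingers hold the dial at its third click (turned over 0.95 rad; click at 1.05, stop at 1.12); guard leans open (over 1.78 rad), untouched by the robot; stop button up (under 3 mm); gap wheel's peg within 10 mm and each bystander within 25 mm of its start (all of step 2 and value of joint guard above 1.78 rad and contact force between guard and the arm below 0.2 N and contact force between guard and the fingers below 0.2 N and value of joint stop_button below 0.003 m and distance of gap_wheel_peg from where it was at the start of the episode below 0.01 m and distance of each of dredger_mid, scraper_mid, cutter_mid from where it was at the start of the episode below 0.025 m); the arm keeps its last pose, push and grip.
It fails at once if the red stop button is pressed (value of joint stop_button above 0.003 m).
It fails at once if the roller-gap wheel is turned (distance of gap_wheel_peg from where it was at the start of the episode above 0.01 m).
It fails at once if a bystander is disturbed (distance of any of dredger_mid, scraper_mid, cutter_mid from where it was at the start of the episode above 0.025 m).
It also fails if it takes over 50 s, if anything falls off the work surface, if the arm or the gripper's body presses on something with over 40 N, if the wrist force passes 120 N, or if a joint passes its speed limit or range.

## Robot

A 6-joint arm with a two-finger parallel gripper is mounted at the origin on the work surface. World frame = base frame: x ahead of the robot, y to its left, z up, the work surface at z = 0. Lengths are in m, angles in degrees, forces in N, time in s.
With the tool pointing down it reaches from about 0.35 to 0.875 m from the base axis. Payload 4.2 kg.
Tool frame: the origin (TCP) lies between the finger pads; the fingertips stand 11 mm ahead of it and the grasp point (between the pads) lies 8 mm behind it; z points along the fingers, y is the direction in which the jaws open and shut (so a half turn about z gives the same grasp; the last joint's range is limited). The gripper opens to 87 mm and grips with 3 to 60 N. Pads are 19 mm wide; open, the fingers measure 117 mm over their backs; the gripper's body (75 mm by 190 mm) begins 51 mm behind the grasp point.
Start: joints at [79.905, 22.042, 0.453, 0, -68.411, -14.817], TCP at [0.263, 0.567, 0.234] pointing down, gripper open.
Joint ranges: [-179.83, 179.83], [-69.29, 118.12], [-61.27, 80.66], [-181.25, 117.63], [-171.15, -9.14], [-177.46, 177.46]. Speed limits (degrees/s): [159.86, 159.86, 180, 180, 180, 180].

## Interface

Orientations are given as a 3x3 rotation matrix whose columns are the frame's x, y, z axes.
In Python, from station import sense, capture, get_calibration, finish_job, search_frame, cut_out gives the robot as it stands.
- The arm moves only by the tool arm_command, never from a script. Its argument "rows" is a list of rows, each an object with "fingers": the opening in per cent of the stroke, from 0 (shut) to 100 (fully open); "travel": the shift along the tool's x, y, z in cm, a list of three; "roll": the turn about the tool's z in degrees. A call has 1 to 10 rows; each row is the pose to reach, as a shift and turn from the pose commanded when the call began, along the tool's axes at that moment; what a row does not reach only later rows make up. A row lasts 1/10 s, in which the tool goes at most 50 mm and 8.59 degrees, less where a joint would pass 70% of its speed; a pose out of reach is approached as far as the arm can. A call with a gripper value outside its range is refused whole. The fingers move at their own pace and stop on an object; the grip force is fixed at half the most. Time passes only in rows, so rows that repeat a pose let the fingers close. It gives the time, the measured TCP pose, the force and the opening at its end, in the units of the state.
- sense(): the state, without advancing time (a new reading comes with each control period).
- capture(name): name is "scene" or "top"; returns (picture, depth): 420x560x3 uint8, red, green, blue; 420x560 float32, m along the optical axis (not along the pixel's ray), 0 where there is no reading.
- get_calibration(name): a dict with "fov_y" (degrees; the focal length in pixels is half the picture's height over the tangent of half this angle, whatever the lens; pixels are square), "cx", "cy" (the principal point, pixels), "origin" and "attitude" of the camera in the world. Camera axes: x right, y down, z forward; pixel columns grow to the right and rows downward; lengths in m; the calibration is good to about 2 mm. A picture is of the moment at which its call begins. get_calibration takes no time and is no camera call.
- finish_job(): hands the job in, once; it reports no verdict.
Trained networks look in the newest picture that a camera, given by its name, has taken for a name from the list of things; names that differ only in an ending like _2 or _b are one class to them, and where a whole thing is asked for, a point or a joint stands for the part that bears it (a point fixed in the world has none). Each returns a list of dicts, best first, with "p" (0 to 1); they miss things now and then, are a little off and sometimes report something else, mostly with a low value. They report only what shows in the picture. A call takes as long as a camera call.
- search_frame(camera, label): "position" ([x, y, z] in m, in world coordinates, good to about 4 mm: the middle of the surface that is visible of it).
- cut_out(camera, label): "mask" (420x560 bool, what is visible of it).
The state is a dict: "time_s": time; "joints": joint angles; "joint_velocities": joint speeds; "effort": joint torques, N m; "tcp_pos": TCP position; "ee_rot": TCP orientation; "wrist_force": force on the tool from outside, world axes, zero at the start; "moment": the same for the moment, N m; "gripper_width": opening from 0.0 (shut) to 1.0 (fully open).
Only numpy, scipy, OpenCV 4.12 (cv2) and the standard library are available. Lean on these libraries where they do the work, as an engineer would, in place of code of your own. Each camera call takes 0.05 s, during which the arm holds its last target. There are 200 camera calls.

## Working session

There is one attempt and no reset: what is moved stays moved. The work goes in short steps, Python scripts to look and compute and a tool call to move; the robot and the scene stay as the last step left them, time stands still between calls to the robot, and variables do not carry over. Pictures are saved under pics/ and viewed, about 8 in all and at most 12, crops included, and the job is handed in when it is done.

Besides the shell and the picture viewer there is one more tool, called after ">>>" as name(argument=value, ...) on one line, values as JSON. arm_command: Moves the arm, as the interface text tells. Its arguments: {"type":"object","properties":{"rows":{"type":"array","items":{"type":"object","properties":{"fingers":{"type":"number"},"travel":{"type":"array","items":{"type":"number"}},"roll":{"type":"number"}}}}},"required":["rows"]}

```bash
mkdir -p pics; cat > h.py <<'E'
import numpy as np, cv2
from station import *
def snap(cam,fn=None):
    im,d=capture(cam)
    if fn: cv2.imwrite('pics/'+fn,im[:,:,::-1])
    return im,d
def K(cam):
    c=get_calibration(cam); f=210/np.tan(np.radians(c['fov_y'])/2)
    return f,c['cx'],c['cy'],np.array(c['origin']),np.array(c['attitude'])
def unproj(cam,u,v,z):
    f,cx,cy,o,R=K(cam); return o+R@(np.array([(u-cx)/f,(v-cy)/f,1])*z)
def proj(cam,p):
    f,cx,cy,o,R=K(cam); q=R.T@(np.array(p)-o); return cx+f*q[0]/q[2],cy+f*q[1]/q[2]
E
python3 - <<'E'
from h import *
np.set_printoptions(precision=4,suppress=True)
a,_=snap('scene','s0.png');b,_=snap('top','t0.png')
for c in('scene','top'):
    print(c,get_calibration(c))
    for l in['sheeter','guard_grip','guard_hinge','dial_grip','stop_button_top','gap_wheel_peg','dredger_mid','scraper_mid','cutter_mid']:
        print(l,[(np.round(r['position'],4),round(r['p'],2)) for r in search_frame(c,l)[:2]])
s=sense();print(s['time_s'],s['tcp_pos'],s['ee_rot'])
E
```

```text
scene {'fov_y': 53.84496324428838, 'cx': 277.7079784879033, 'cy': 206.83132468901812, 'origin': array([ 0.9722, -0.6126,  0.8616]), 'attitude': array([[ 0.8393,  0.3575, -0.4095],
       [ 0.5436, -0.56  ,  0.6252],
       [-0.0058, -0.7474, -0.6644]])}
sheeter [(array([ 0.5684, -0.0923,  0.1675]), 0.21)]
guard_grip [(array([0.5406, 0.0572, 0.1677]), 0.89)]
guard_hinge [(array([ 0.57  , -0.0925,  0.1668]), 0.86)]
dial_grip [(array([ 0.5141, -0.1245,  0.1836]), 0.89)]
stop_button_top [(array([ 0.6102, -0.1098,  0.1882]), 0.53), (array([ 0.5791, -0.2929,  0.0109]), 0.32)]
gap_wheel_peg []
dredger_mid [(array([0.3953, 0.3031, 0.1043]), 0.69), (array([ 0.6102, -0.1105,  0.1885]), 0.54)]
scraper_mid [(array([ 0.5808, -0.2922,  0.0109]), 0.94)]
cutter_mid [(array([0.5872, 0.3398, 0.0298]), 0.79)]
top {'fov_y': 54.301784599355315, 'cx': 277.9870669229561, 'cy': 209.83648203136025, 'origin': array([0.3623, 0.0874, 0.971 ]), 'attitude': array([[-0.0184, -0.9755,  0.2194],
       [-0.9998,  0.0189,  0.0006],
       [-0.0047, -0.2194, -0.9756]])}
sheeter [(array([0.5122, 0.0115, 0.1684]), 0.95)]
guard_grip [(array([0.536 , 0.0756, 0.1711]), 0.78)]
guard_hinge [(array([0.5145, 0.01  , 0.1688]), 0.85), (array([0.3878, 0.3087, 0.1109]), 0.38)]
dial_grip [(array([ 0.5062, -0.1084,  0.1744]), 0.65)]
stop_button_top [(array([ 0.6057, -0.1028,  0.1914]), 0.84)]
gap_wheel_peg [(array([0.522 , 0.2233, 0.0845]), 0.74)]
dredger_mid [(array([0.3859, 0.3079, 0.1101]), 0.94)]
scraper_mid [(array([ 0.5782, -0.2899,  0.0059]), 0.69)]
cutter_mid [(array([0.5699, 0.3421, 0.0277]), 0.73), (array([0.5179, 0.0097, 0.1692]), 0.6)]
1.0 [0.2632 0.5668 0.2335] [[ 0.907  -0.4212 -0.    ]
 [-0.4212 -0.907   0.    ]
 [-0.      0.     -1.    ]]
```

View pics/s0.png

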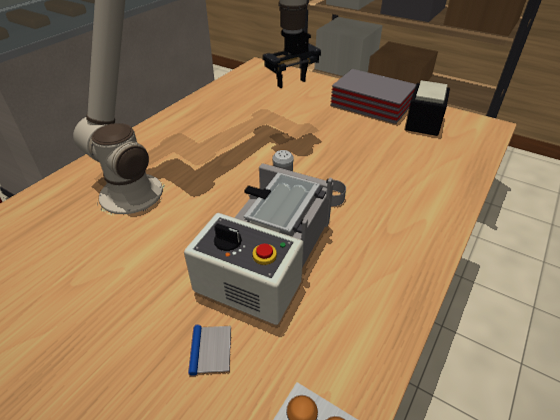

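View pics/t0.png

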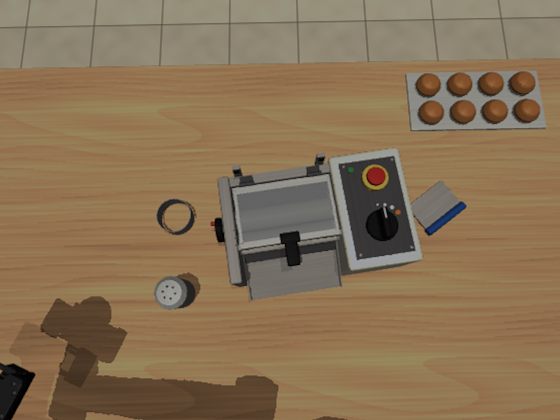

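The scene view shows the sheeter with its tongue at about (258,191), dial at (228,237) and button at (264,252). In the top view the tongue is at (290,248), dial at (382,224) and button at (376,177). The sheeter is yawed about 10° and both things I need are unobstructed. Next I fit its pose.

```bash
python3 - <<'E'
from h import *
np.set_printoptions(precision=4,suppress=True)
def cloud(c,d):
    f,cx,cy,o,R=K(c); v,u=np.mgrid[:420,:560]
    return o+np.stack([(u-cx)/f*d,(v-cy)/f*d,d],-1)@R.T
for c in('top','scene'):
    im,d=snap(c); P=cloud(c,d)
    m=((abs(P[...,2]-.165)<.006)&(P[...,1]<0.0)&(P[...,1]>-.3)&(P[...,0]>.3)&(P[...,0]<.75)&(d>0)).astype(np.uint8)
    n,l,st,ce=cv2.connectedComponentsWithStats(cv2.morphologyEx(m,cv2.MORPH_OPEN,np.ones((3,3))))
    for k in 1+np.argsort(-st[1:,4])[:2]:
        r=cv2.minAreaRect(P[l==k][:,:2].astype(np.float32)); print(c,st[k,4],r,cv2.boxPoints(r).round(4).tolist(),np.median(P[l==k][:,2]))
    for lab in('guard_grip','dial_grip','stop_button_top'):
        r=cut_out(c,lab)
        if r:
            m=r[0]['mask']; 
            if lab=='guard_grip': m=m&(im.max(-1)<70)
            m=m&(d>0); Q=P[m]; print(lab,r[0]['p'],m.sum(),np.median(Q,0),Q.min(0),Q.max(0),cv2.minAreaRect(Q[:,:2].astype(np.float32)))
# red button pixels
    red=(im[...,0]>130)&(im[...,1]<50)&(P[...,2]>.17)&(P[...,2]<.22)&(P[...,1]<0); Q=P[red]; print('red',red.sum(),Q.mean(0))
E
```

```text
top 6910 ((0.5481333136558533, -0.1058506891131401), (0.2390465885400772, 0.14839479327201843), 7.369553565979004) [[0.42010000348091125, -0.047600001096725464], [0.4390999972820282, -0.19480000436306], [0.6761999726295471, -0.16410000622272491], [0.6571999788284302, -0.016899999231100082]] 0.1656459015864407
top 407 ((0.5505387783050537, -0.012174100615084171), (0.10541181266307831, 0.024128571152687073), 0.46989163756370544) [[0.4977000057697296, -0.0005000000237487257], [0.49790000915527344, -0.024700000882148743], [0.6032999753952026, -0.023800000548362732], [0.6031000018119812, 0.0003000000142492354]] 0.16894935143276457
guard_grip 0.74 514 [0.4706 0.0634 0.1725] [ 0.4319 -0.0284  0.0613] [0.6121 0.1718 0.178 ] ((0.5024927258491516, 0.08165601640939713), (0.16311578452587128, 0.14912262558937073), 42.20614242553711)
dial_grip 0.7 732 [ 0.5064 -0.1113  0.1769] [ 0.4785 -0.1449  0.17  ] [ 0.5361 -0.0884  0.2115] ((0.5070448517799377, -0.11684487760066986), (0.05596766993403435, 0.05744817107915878), 86.96525573730469)
stop_button_top 0.49 236 [ 0.6046 -0.1072  0.1873] [ 0.5881 -0.
[... 763 characters left out ...]
60022, -9.999999747378752e-05]] 0.16847897876868578
guard_grip 0.68 205 [0.4719 0.0564 0.1715] [0.3922 0.0021 0.0504] [0.5867 0.154  0.1755] ((0.4743744134902954, 0.05760051682591438), (0.06292560696601868, 0.24518756568431854), 53.96507263183594)
dial_grip 0.57 550 [ 0.514  -0.126   0.1803] [ 0.478  -0.1526  0.1645] [ 0.5405 -0.0937  0.2105] ((0.5121898055076599, -0.12634357810020447), (0.06184082850813866, 0.04712744057178497), 27.533348083496094)
stop_button_top 0.76 210 [ 0.6078 -0.1131  0.186 ] [ 0.5765 -0.1299  0.1649] [ 0.6245 -0.0792  0.1894] ((0.6012285947799683, -0.10351379215717316), (0.035900235176086426, 0.057687945663928986), 34.22353744506836)
red 143 [ 0.6073 -0.1121  0.1863]
```

>>> arm_command(rows=[{"fingers": 100, "travel": [4, 4, -2.65], "roll": -5}, {"fingers": 100, "travel": [7, 7, -2.65], "roll": -10}, {"fingers": 100, "travel": [10, 10, -2.65], "roll": -15}, {"fingers": 100, "travel": [13, 13, -2.65], "roll": -20}, {"fingers": 100, "travel": [16, 16, -2.65], "roll": -25}, {"fingers": 100, "travel": [19, 19, -2.65], "roll": -30}, {"fingers": 100, "travel": [22, 22, -2.65], "roll": -32.5}, {"fingers": 100, "travel": [25, 25, -2.65], "roll": -32.5}, {"fingers": 100, "travel": [28, 28, -2.65], "roll": -32.5}, {"fingers": 100, "travel": [31, 31, -2.65], "roll": -32.5}])

```text
time_s: 2.4
tcp_pos: [0.4141, 0.1535, 0.2605]
ee_rot: [[0.991, 0.133, 0.001], [0.133, -0.991, 0.001], [0.001, -0.0, -1.0]]
wrist_force: [0.5, 0.4, 0.0]
gripper_width: 0.999
```

>>> arm_command(rows=[{"fingers": 100, "travel": [0.8, 4, 0], "roll": 0}, {"fingers": 100, "travel": [1.6, 7.5, 0], "roll": 0}, {"fingers": 100, "travel": [2.1, 9.7, 0], "roll": 0}, {"fingers": 100, "travel": [2.1, 9.7, 0], "roll": 0}, {"fingers": 100, "travel": [2.1, 9.7, 2.5], "roll": 0}, {"fingers": 100, "travel": [2.1, 9.7, 5], "roll": 0}, {"fingers": 100, "travel": [2.1, 9.7, 5], "roll": 0}])

```text
time_s: 3.1
tcp_pos: [0.4451, 0.0614, 0.2073]
ee_rot: [[0.991, 0.132, -0.007], [0.132, -0.991, -0.002], [-0.007, 0.001, -1.0]]
wrist_force: [-0.2, -0.6, -0.5]
gripper_width: 0.997
```

```bash
python3 - <<'E'
from h import *
a,_=snap('scene');b,_=snap('top')
c=np.hstack([cv2.resize(a[140:290,170:340],None,fx=2.3,fy=2.3),cv2.resize(b[140:290,205:375],None,fx=2.3,fy=2.3)])
cv2.imwrite('pics/a1.png',c[:,:,::-1])
s=sense();print(s['time_s'],s['tcp_pos'],s['joints'],s['wrist_force'])
print(proj('top',s['tcp_pos']),proj('scene',s['tcp_pos']),proj('top',[.4474,.0615,.173]),proj('scene',[.4474,.0615,.173]))
E
```

```text
3.2 [0.4476552  0.06224373 0.21059286] [ 2.86466528e+01  6.14778316e+00 -2.47022674e+01  4.16178836e-02
 -5.91456730e+01  6.89895676e+01] [-0.35732853 -0.1577233  -0.57677855]
(np.float64(292.62809949193286), np.float64(254.58343218019135)) (np.float64(250.75400061247032), np.float64(176.31737694240502)) (np.float64(292.43145025048204), np.float64(256.88454511484014)) (np.float64(251.2091737265644), np.float64(187.74820081853497))
```

View pics/a1.png

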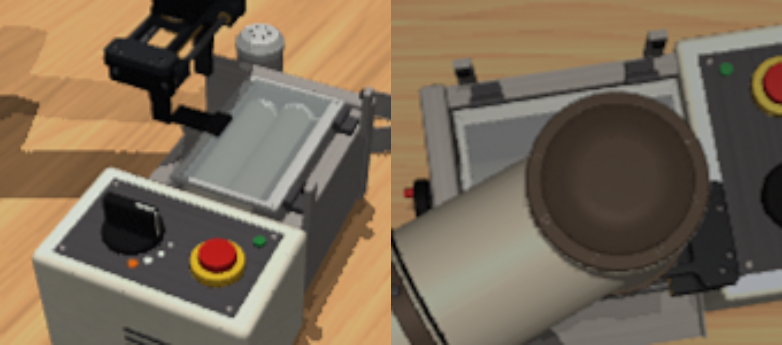

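The left crop shows the open jaws straddling the tongue, whose tip is at about crop (165,115). The right crop is blocked by the wrist. I descend and grip.

>>> arm_command(rows=[{"fingers": 100, "travel": [0, 0, 2], "roll": 0}, {"fingers": 100, "travel": [0, 0, 4], "roll": 0}, {"fingers": 100, "travel": [0, 0, 5], "roll": 0}, {"fingers": 100, "travel": [0, 0, 5], "roll": 0}, {"fingers": 0, "travel": [0, 0, 5], "roll": 0}, {"fingers": 0, "travel": [0, 0, 5], "roll": 0}, {"fingers": 0, "travel": [0, 0, 5], "roll": 0}, {"fingers": 0, "travel": [0, 0, 5], "roll": 0}, {"fingers": 0, "travel": [0, 0, 5], "roll": 0}, {"fingers": 0, "travel": [0, 0, 5], "roll": 0}])

```text
time_s: 4.2
tcp_pos: [0.4475, 0.0617, 0.1602]
ee_rot: [[0.991, 0.132, 0.0], [0.132, -0.991, 0.0], [0.0, -0.0, -1.0]]
wrist_force: [0.0, -0.5, 0.2]
gripper_width: 0.537
```

>>> arm_command(rows=[{"fingers": 0, "travel": [0, 0, 0], "roll": 0}, {"fingers": 0, "travel": [0, 0, 0], "roll": 0}, {"fingers": 0, "travel": [0, 0, 0], "roll": 0}, {"fingers": 0, "travel": [0, 0, 0], "roll": 0}, {"fingers": 0, "travel": [0, 0, 0], "roll": 0}, {"fingers": 0, "travel": [0, 0, 0], "roll": 0}])

```text
time_s: 4.8
tcp_pos: [0.4474, 0.0615, 0.16]
ee_rot: [[0.991, 0.132, -0.0], [0.132, -0.991, -0.0], [-0.0, 0.0, -1.0]]
wrist_force: [0.8, -2.6, -0.4]
gripper_width: 0.291
```

>>> arm_command(rows=[{"fingers": 0, "travel": [0.04, 0, -1.13], "roll": 0}, {"fingers": 0, "travel": [0.16, 0, -2.25], "roll": 0}, {"fingers": 0, "travel": [0.35, 0, -3.37], "roll": 0}, {"fingers": 0, "travel": [0.63, 0, -4.47], "roll": 0}, {"fingers": 0, "travel": [0.98, 0, -5.54], "roll": 0}, {"fingers": 0, "travel": [1.4, 0, -6.59], "roll": 0}, {"fingers": 0, "travel": [1.9, 0, -7.61], "roll": 0}, {"fingers": 0, "travel": [2.46, 0, -8.58], "roll": 0}, {"fingers": 0, "travel": [3.09, 0, -9.52], "roll": 0}, {"fingers": 0, "travel": [3.79, 0, -10.41], "roll": 0}])

```text
time_s: 5.8
tcp_pos: [0.4849, 0.0665, 0.2646]
ee_rot: [[0.991, 0.132, -0.002], [0.132, -0.991, -0.001], [-0.002, 0.0, -1.0]]
wrist_force: [0.5, -2.7, -4.3]
gripper_width: 0.295
```

```bash
python3 - <<'E'
from h import *
a,_=snap('scene')
c=cv2.resize(a[90:290,170:340],None,fx=2.3,fy=2.3)
cv2.imwrite('pics/a2.png',c[:,:,::-1])
s=sense();print(s['time_s'],s['tcp_pos'],s['joints'],s['wrist_force'],s['gripper_width'])
E
```

```text
5.85 [0.48631033 0.06672413 0.2662051 ] [ 2.68446944e+01  7.45122472e+00 -1.47247802e+01  5.68637514e-02
 -6.78012844e+01  7.07290884e+01] [-2.12878486 -2.96910143  1.57671113] 0.2944786798227025
```

View pics/a2.png

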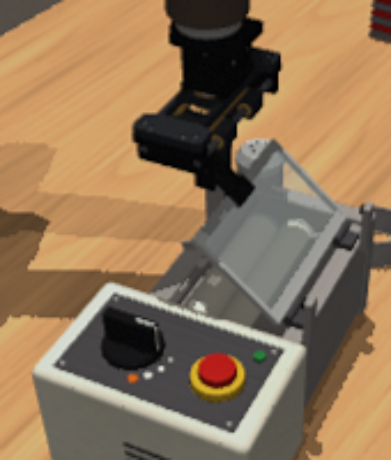

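The crop shows the guard lifted about 40° with the tongue turning in the pads, at about crop (240,185). I continue along the arc.

>>> arm_command(rows=[{"fingers": 0, "travel": [0.95, 0, -1.05], "roll": 0}, {"fingers": 0, "travel": [2.0, 0, -2.0], "roll": 0}, {"fingers": 0, "travel": [3.12, 0, -2.86], "roll": 0}, {"fingers": 0, "travel": [4.31, 0, -3.62], "roll": 0}, {"fingers": 0, "travel": [5.56, 0, -4.27], "roll": 0}, {"fingers": 0, "travel": [6.87, 0, -4.81], "roll": 0}, {"fingers": 0, "travel": [8.22, 0, -5.24], "roll": 0}, {"fingers": 0, "travel": [9.6, 0, -5.54], "roll": 0}, {"fingers": 0, "travel": [11.0, 0, -5.73], "roll": 0}, {"fingers": 0, "travel": [12.41, 0, -5.79], "roll": 0}])

```text
time_s: 6.85
tcp_pos: [0.6079, 0.0832, 0.3219]
ee_rot: [[0.991, 0.132, -0.002], [0.132, -0.991, -0.0], [-0.002, -0.0, -1.0]]
wrist_force: [-2.3, -2.3, -3.2]
gripper_width: 0.299
```

>>> arm_command(rows=[{"fingers": 0, "travel": [1.0, 0, 0.03], "roll": 0}, {"fingers": 0, "travel": [1.9, 0, 0.1], "roll": 0}, {"fingers": 0, "travel": [2.8, 0, 0.24], "roll": 0}, {"fingers": 0, "travel": [3.7, 0, 0.43], "roll": 0}, {"fingers": 0, "travel": [3.9, 0, 0.48], "roll": 0}, {"fingers": 0, "travel": [3.9, 0, 0.48], "roll": 0}])

```text
time_s: 7.45
tcp_pos: [0.647, 0.0884, 0.3169]
ee_rot: [[0.991, 0.132, -0.0], [0.132, -0.991, 0.0], [-0.0, -0.0, -1.0]]
wrist_force: [-1.8, -0.5, -3.5]
gripper_width: 0.294
```

```bash
python3 - <<'E'
from h import *
a,_=snap('scene')
c=cv2.resize(a[60:290,170:360],None,fx=2.3,fy=2.3)
cv2.imwrite('pics/a3.png',c[:,:,::-1])
s=sense();print(s['time_s'],s['tcp_pos'],s['joints'],s['wrist_force'],s['gripper_width'])
E
```

```text
7.5 [0.64672366 0.0884396  0.31697849] [ 2.19490709e+01  2.25789375e+01  1.30662511e+01 -1.87426154e-02
 -8.04841920e+01  7.56422748e+01] [-1.48158389 -0.93511585 -3.47674817] 0.2897950685880481
```

View pics/a3.png

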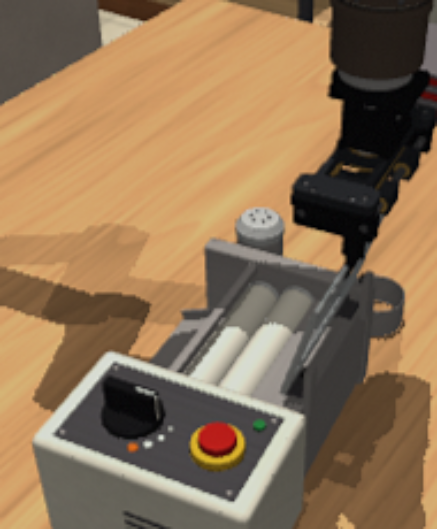

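The guard is past upright, with the tongue in the jaws at about crop (355,245). I open the jaws and lift away.

>>> arm_command(rows=[{"fingers": 80, "travel": [0, 0, 0], "roll": 0}, {"fingers": 80, "travel": [0, 0, 0], "roll": 0}, {"fingers": 80, "travel": [0, 0, 0], "roll": 0}, {"fingers": 80, "travel": [0, 0, 0], "roll": 0}, {"fingers": 80, "travel": [0, 0, 0], "roll": 0}, {"fingers": 80, "travel": [0, 0, 0], "roll": 0}, {"fingers": 80, "travel": [0, 0, -2], "roll": 0}, {"fingers": 80, "travel": [0, 0, -5], "roll": 0}, {"fingers": 80, "travel": [0, 0, -8], "roll": 0}, {"fingers": 80, "travel": [0, 0, -9], "roll": 0}])

```text
time_s: 8.5
tcp_pos: [0.6475, 0.0881, 0.4113]
ee_rot: [[0.991, 0.132, 0.007], [0.132, -0.991, 0.001], [0.007, -0.0, -1.0]]
wrist_force: [-0.2, -0.6, 1.1]
gripper_width: 0.8
```

```bash
python3 - <<'E'
from h import *
a,_=snap('scene')
c=cv2.resize(a[60:290,170:360],None,fx=2.3,fy=2.3)
cv2.imwrite('pics/a4.png',c[:,:,::-1])
s=sense();print(s['time_s'],s['tcp_pos'],s['joints'],s['wrist_force'],s['gripper_width'])
E
```

```text
8.55 [0.64754854 0.08819282 0.41129998] [ 2.19421602e+01  2.18600755e+01  2.48057265e+01  7.09651636e-02
 -9.25523511e+01  7.56431938e+01] [ 0.71212184 -0.18491638  1.67596589] 0.7978051159669558
```

View pics/a4.png

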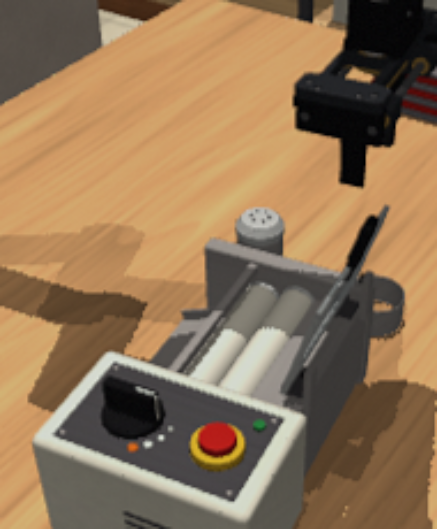

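Released: the guard leans back unaided at crop (345,285) and the gripper is clear above it. I move over the dial.

>>> arm_command(rows=[{"fingers": 80, "travel": [-3, 3, 0], "roll": 0}, {"fingers": 80, "travel": [-6, 6.5, 0], "roll": 0}, {"fingers": 80, "travel": [-9, 10, 0], "roll": 0}, {"fingers": 80, "travel": [-12, 13.5, 0], "roll": 0}, {"fingers": 80, "travel": [-15, 17, 0], "roll": 0}, {"fingers": 80, "travel": [-16.4, 18.5, 2], "roll": 0}, {"fingers": 80, "travel": [-16.4, 18.5, 6], "roll": 0}, {"fingers": 80, "travel": [-16.4, 18.5, 10], "roll": 0}, {"fingers": 80, "travel": [-16.4, 18.5, 14], "roll": 0}, {"fingers": 80, "travel": [-16.4, 18.5, 16.5], "roll": 0}])

```text
time_s: 9.55
tcp_pos: [0.5059, -0.1167, 0.2378]
ee_rot: [[0.991, 0.131, -0.006], [0.131, -0.991, 0.001], [-0.006, -0.002, -1.0]]
wrist_force: [-0.2, -0.6, 0.5]
gripper_width: 0.802
```

```bash
python3 - <<'E'
from h import *
a,_=snap('scene');b,d=snap('top')
c=np.hstack([cv2.resize(a[130:290,170:340],None,fx=2.3,fy=2.3),cv2.resize(b[130:290,280:450],None,fx=2.3,fy=2.3)])
cv2.imwrite('pics/a5.png',c[:,:,::-1])
s=sense();print(s['time_s'],s['tcp_pos'],s['joints'],s['wrist_force'])
E
```

```text
9.65 [ 0.50516429 -0.11662245  0.23720413] [  4.89735547  11.80356881 -13.55516056  -0.10178052 -65.26687239
  92.68827109] [-0.41464327  0.2999834  -0.44752228]
```

View pics/a5.png

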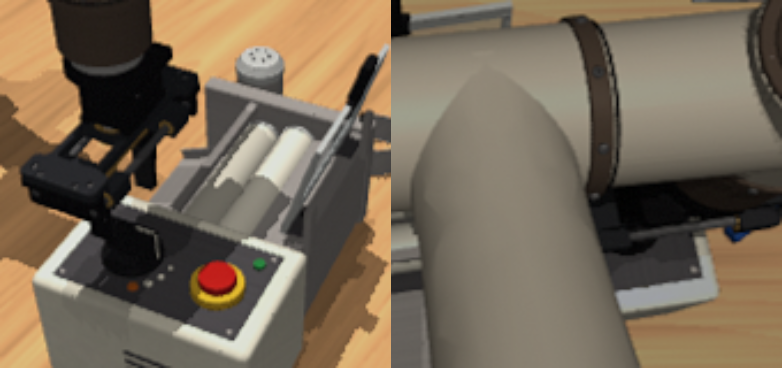

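The wrist is over the dial, with a finger on each side of the wing at about left crop (130,235). The guard stays open on the right. I descend and grip.

>>> arm_command(rows=[{"fingers": 80, "travel": [0, 0, 0], "roll": 0}, {"fingers": 80, "travel": [0, 0, 1.5], "roll": 0}, {"fingers": 80, "travel": [0, 0, 3], "roll": 0}, {"fingers": 80, "travel": [0, 0, 4.2], "roll": 0}, {"fingers": 80, "travel": [0, 0, 5], "roll": 0}, {"fingers": 80, "travel": [0, 0, 5], "roll": 0}, {"fingers": 0, "travel": [0, 0, 5], "roll": 0}, {"fingers": 0, "travel": [0, 0, 5], "roll": 0}, {"fingers": 0, "travel": [0, 0, 5], "roll": 0}, {"fingers": 0, "travel": [0, 0, 5], "roll": 0}])

```text
time_s: 10.65
tcp_pos: [0.5087, -0.1168, 0.1927]
ee_rot: [[0.991, 0.132, 0.001], [0.132, -0.991, 0.0], [0.001, 0.0, -1.0]]
wrist_force: [0.2, -0.1, -0.1]
gripper_width: 0.523
```

>>> arm_command(rows=[{"fingers": 0, "travel": [0, 0, 0], "roll": 0}, {"fingers": 0, "travel": [0, 0, 0], "roll": 0}, {"fingers": 0, "travel": [0, 0, 0], "roll": 0}, {"fingers": 0, "travel": [0, 0, 0], "roll": 0}, {"fingers": 0, "travel": [0, 0, 0], "roll": 0}, {"fingers": 0, "travel": [0, 0, 0], "roll": 0}, {"fingers": 0, "travel": [0, 0, 0], "roll": 0}])

```text
time_s: 11.35
tcp_pos: [0.5086, -0.117, 0.1923]
ee_rot: [[0.991, 0.132, -0.0], [0.132, -0.991, -0.0], [-0.0, 0.0, -1.0]]
wrist_force: [0.8, -1.4, -0.3]
gripper_width: 0.158
```

The wing is gripped: the opening of about 14 mm matches its width and the side force is low. I turn clockwise.

>>> arm_command(rows=[{"fingers": 0, "travel": [0, 0, 0], "roll": 5}, {"fingers": 0, "travel": [0, 0, 0], "roll": 11}, {"fingers": 0, "travel": [0, 0, 0], "roll": 17}, {"fingers": 0, "travel": [0, 0, 0], "roll": 23}, {"fingers": 0, "travel": [0, 0, 0], "roll": 29}, {"fingers": 0, "travel": [0, 0, 0], "roll": 35}, {"fingers": 0, "travel": [0, 0, 0], "roll": 41}, {"fingers": 0, "travel": [0, 0, 0], "roll": 47}, {"fingers": 0, "travel": [0, 0, 0], "roll": 53}, {"fingers": 0, "travel": [0, 0, 0], "roll": 58}])

```text
time_s: 12.35
tcp_pos: [0.5087, -0.1165, 0.1922]
ee_rot: [[0.635, -0.773, 0.0], [-0.773, -0.635, 0.0], [0.0, -0.001, -1.0]]
wrist_force: [-0.3, -0.8, 0.8]
gripper_width: 0.16
```

>>> arm_command(rows=[{"fingers": 0, "travel": [0, 0, 0], "roll": 2.5}, {"fingers": 0, "travel": [0, 0, 0], "roll": 4}, {"fingers": 0, "travel": [0, 0, 0], "roll": 4}, {"fingers": 0, "travel": [0, 0, 0], "roll": 4}, {"fingers": 0, "travel": [0, 0, 0], "roll": 4}, {"fingers": 0, "travel": [0, 0, 0], "roll": 4}, {"fingers": 0, "travel": [0, 0, 0], "roll": 4}])

```text
time_s: 13.05
tcp_pos: [0.5088, -0.1166, 0.1923]
ee_rot: [[0.582, -0.813, 0.001], [-0.813, -0.582, 0.0], [0.0, -0.001, -1.0]]
wrist_force: [1.4, 2.8, -0.2]
gripper_width: 0.155
```

```bash
python3 - <<'E'
from h import *
a,_=snap('scene')
cv2.imwrite('pics/a6.png',cv2.resize(a[130:290,170:370],None,fx=3.8,fy=3.7,interpolation=cv2.INTER_CUBIC)[:,:,::-1])
s=sense();print(s['time_s'],s['tcp_pos'],s['ee_rot'],s['joints'],s['wrist_force'],s['moment'],s['gripper_width'])
E
```

```text
13.1 [ 0.50874561 -0.11657401  0.19226813] [[ 5.82088292e-01 -8.13125433e-01  5.00344257e-04]
 [-8.13125586e-01 -5.82088210e-01  3.12756867e-04]
 [ 3.69339294e-05 -5.88894828e-04 -9.99999826e-01]] [ 4.91350591e+00  1.40724221e+01 -1.74887648e+01 -1.80772999e-02
 -5.84087172e+01  3.06935170e+01] [0.32061923 1.11844922 0.02378892] [ 0.61053203 -0.34766338  0.18171508] 0.1579024603062175
```

View pics/a6.png

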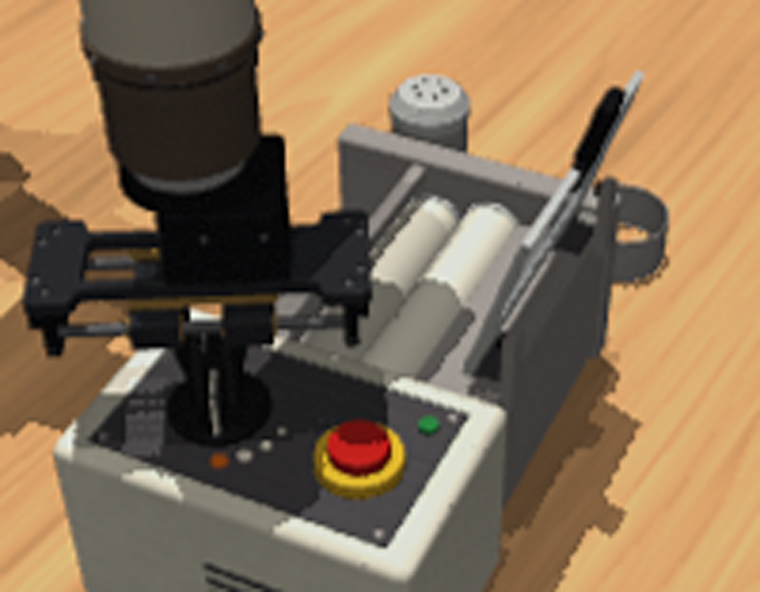

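The white pointer at (215,400) points at the orange dot (220,461), the guard is open and the button is up. I hold a little longer to check for creep.

>>> arm_command(rows=[{"fingers": 0, "travel": [0, 0, 0], "roll": 0.5}, {"fingers": 0, "travel": [0, 0, 0], "roll": 0.5}, {"fingers": 0, "travel": [0, 0, 0], "roll": 0.5}, {"fingers": 0, "travel": [0, 0, 0], "roll": 0.5}, {"fingers": 0, "travel": [0, 0, 0], "roll": 0.5}, {"fingers": 0, "travel": [0, 0, 0], "roll": 0.5}, {"fingers": 0, "travel": [0, 0, 0], "roll": 0.5}, {"fingers": 0, "travel": [0, 0, 0], "roll": 0.5}, {"fingers": 0, "travel": [0, 0, 0], "roll": 0.5}, {"fingers": 0, "travel": [0, 0, 0], "roll": 0.5}])

```text
time_s: 14.1
tcp_pos: [0.5087, -0.1166, 0.1923]
ee_rot: [[0.575, -0.818, 0.0], [-0.818, -0.575, 0.0], [0.0, -0.001, -1.0]]
wrist_force: [1.3, 4.6, -1.1]
gripper_width: 0.159
```

```bash
python3 - <<'E'
from h import *
a,_=snap('scene')
cv2.imwrite('pics/a7.png',cv2.resize(a[130:290,170:370],None,fx=3.8,fy=3.7,interpolation=cv2.INTER_CUBIC)[:,:,::-1])
s=sense();print(s['time_s'],s['wrist_force'],s['moment'],s['gripper_width'])
E
```

```text
14.15 [ 1.24217869  3.84411083 -0.54733452] [ 1.40459878 -0.73210009  0.13633093] 0.1587184104943444
```

View pics/a7.png

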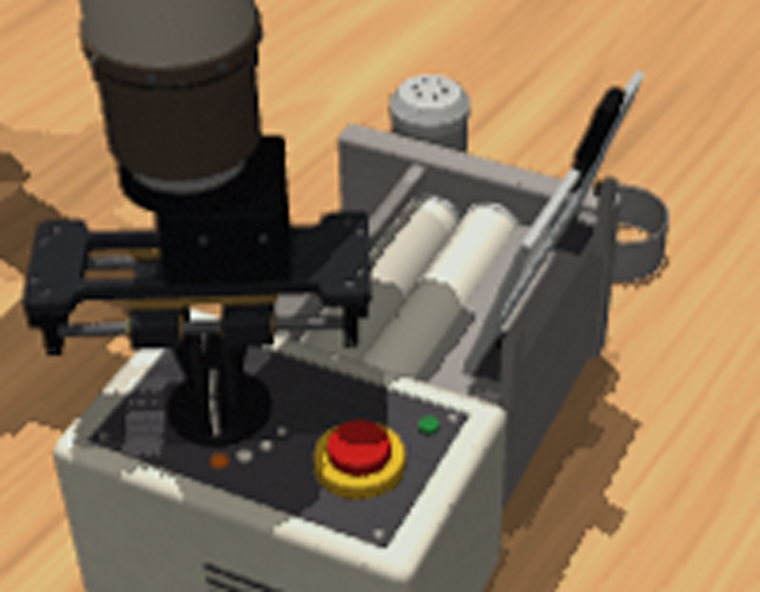

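The view is unchanged: the pointer is still at the orange dot, so there is no creep. I hand the job in.

```bash
python3 -c "
from station import *
print(finish_job())"
```

```text
the job is handed in; nothing more can be done
None
```

I lifted the guard by its tongue past upright and let go, and it fell back and leaned on its stop by itself. I then gripped the dial's wing, turned it about 62° clockwise to the third click, and handed the job in at about 14 s while still holding it.

- **Dial:** The last picture shows the white pointer at the orange dot, unchanged after another second of holding. The opening of about 14 mm matches the wing, and the wrist moment of about 0.14–0.18 N m is close to the spring's at that click. The dial angle itself can't be read directly; I judged it from the tool's turn and the picture.
- **Guard:** It was open and clear of the gripper in the last picture.
- **Stop button:** It was still up in the last picture.
- **Bystanders and gap wheel:** The dredger and cutter ring look undisturbed in that picture. I took no final measurement of any bystander or of the gap wheel's peg. The gripper never went down near them.

No check failed or disagreed.

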